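# Switch on the sheet-inspection lamp and hold its telescoping arm fully out

## Task

Light the fresh sheet for inspection: flip the blue-handled lever on the grey battery box over to its green (on) side, then take the orange grip of the telescoping lamp arm so that its red side button is squeezed in, and pull the arm straight out, past its first stop to the second stop at the end of its travel. A spring draws the arm back, so finish while still holding the grip there with the arm fully out, and leave the lever on and the other things on the table where they stand.

Things in the scene. Friction and masses are not known exactly. Their poses are not given: they have to be found in the camera images.
- stand: fixed lamp stand: grey foot, two dark posts, level aluminium outer tube (32 mm diameter, axis 130 mm above the table). Origin on the table right under the retracted orange grip; x points from the grip back along the tube (its mouth 32 mm behind the grip's centre): the arm is pulled out along -x, roughly towards the robot; y to the red button's side. Place, yaw and side of the table vary.
- grip (a point): centre of the orange grip, a block 46 mm long (x), 26 wide (y), 36 high, 130 mm above the table, axes as the stand's; moves with the arm. Pinch it from above, one finger on its plain -y side, one on the red button. The white round lamp head (80 mm wide, top at 141 mm height, lower than the grip's top) is centred 112 mm ahead in -x on a thin rod.
- button_face (a point): centre of the outer face of the red release button (28 mm long, 26 high) on the grip's +y side, 24 mm from the grip's centre plane (11 mm proud). It presses 10 mm inwards (-y): button and grip measure 37 mm across when free, 27 mm pressed.
- release (a joint): press of the red button: 0 free, 0.010 m fully in; it is sprung (about 1 N to start, 4 N fully in) and frees the arm when pressed about 4 mm or more. Let out, its pin locks the arm when retracted and at the first stop.
- lamp_arm (a joint): how far the arm is pulled out, in m: 0 retracted, 0.055 first stop (catches only if the button is let out), 0.110 second stop, the hard end of the travel, which has no catch. A spring pulls back with 2 N (retracted) to 4 N (fully out).
- battery_box: fixed grey battery box 120 x 85 x 36 mm, origin at the centre of its underside, x towards the green (on) mark, -x towards the white (off) mark. The place, the yaw and the side of the table change.
- lever_tip (a point): centre of the lever's blue cross bar (18 mm thick, 34 mm long along the box's y), 67 mm from the hinge, which runs along y 46 mm above the table over the box's centre. Off, the lever leans 0.6 rad to the box's -x; on, as much to +x. Weighted: it falls to the side it leans to; about 1 N pushes it over.
- lever (a joint): lever angle: 0 off, 0.6 upright, 1.2 rad on.
- board: fixed wooden board 260 x 220 x 12 mm with a white sheet on it, under the lamp's reach. Origin at the centre of its underside, on the table.
- weight: small brass paperweight, 38 mm wide, 30 mm tall, standing on a corner of the board. Bystander. Origin at the centre of its underside; leave it where it is.
- brush: wooden hand brush about 160 mm long, lying across the near edge of the board. Bystander. Origin at the centre of its underside; leave it where it is.
- jar: small jar with a paper label and white lid, 56 mm wide, 75 mm tall, standing behind the battery box. Bystander. Origin at the centre of its underside; leave it where it is.
- can: green can, 66 mm wide, 100 mm tall, on the left. Bystander. Origin at the centre of its underside; leave it where it is.
- mug: blue mug with a handle, 76 mm wide, 85 mm tall, on the left. Bystander. Origin at the centre of its underside; leave it where it is.
- bowl: white bowl, 100 mm wide, 50 mm tall, on the right. Bystander. Origin at the centre of its underside; leave it where it is.
- bottle: white bottle with a blue cap, 60 mm wide, 150 mm tall, on the right. Bystander. Origin at the centre of its underside; leave it where it is.
Mind the look-alikes: they are no part of the job. What is meant by the battery_box is not pink or purple, and is the smaller of those in its own colour.

How it is judged:
By the outcome, as a careful person would: the job done as asked, in the order asked, and still so for the second after the job is handed in, while the arm keeps its last pose, push and grip.
It also fails if it takes over 48 s, if anything falls off the work surface, if the arm or the gripper's body presses on something with over 40 N, if the wrist force passes 120 N, or if a joint passes its speed limit or range.

## Robot

A 6-joint arm with a two-finger parallel gripper is mounted at the origin on the work surface. World frame = base frame: x ahead of the robot, y to its left, z up, the work surface at z = 0. Lengths are in m, angles in rad, forces in N, time in s.
With the tool pointing down it reaches from about 0.325 to 0.775 m from the base axis. Payload 5.5 kg.
Tool frame: the origin (TCP) lies midway between the tips of the shut fingers; the grasp point (between the pads) lies 19 mm behind it; z points along the fingers, y is the direction in which the jaws open and shut (so a half turn about z gives the same grasp; the last joint's range is limited). The gripper opens to 88 mm and grips with 3 to 60 N. Pads are 20 mm wide; open, the fingers measure 115 mm over their backs; the gripper's body (75 mm by 178 mm) begins 61 mm behind the grasp point.
Start: joints at [1.24, 0.091, 1.231, -0, 1.82, -0.057], TCP at [0.162, 0.578, 0.223] pointing down, gripper open.
Joint ranges: [-2.87, 2.87], [-0.86, 2.18], [0.17, 2.46], [-1.51, 4.65], [0.06, 2.69], [-2.65, 2.65]. Speed limits (rad/s): [2.57, 2.57, 3.01, 3.14, 3.14, 3.14].

## Interface

Orientations are given as a 3x3 rotation matrix whose columns are the frame's x, y, z axes.
In Python, from bench import env, snapshot, camera_model gives the robot as it stands.
- The arm moves only by the tool drive_tool, never from a script. Its argument "motion" is a list that holds one entry, the list of rows, each a list of 7 numbers: the shift along the tool's x, y, z in mm, then the turn, a rotation vector about the tool's x, y, z in rad, then the opening in per cent of the stroke, from 0 (shut) to 100 (fully open). A call has 1 to 20 rows; each row shifts and turns the commanded pose from where the row before left it, along the tool's axes as they then stand; what a row does not reach is not made up. A row lasts 1/12 s, in which the tool goes at most 41.7 mm and 7.16 degrees, less where a joint would pass 70% of its speed; a pose out of reach is approached as far as the arm can. A call with a gripper value outside its range is refused whole. The fingers move at their own pace and stop on an object; "squeeze" is the grip in N (left out, the last holds). Time passes only in rows, so rows that do not move let the fingers close. It gives the time, the measured TCP pose, the force and the opening at its end, in the units of the state.
- env.get_obs(): the state, without advancing time (a new reading comes with each control period).
- snapshot(name): name is "scene" or "side" or "wrist"; returns the picture (480x640x3 uint8, red, green, blue); there is no depth.
- camera_model(name): a dict with "K" (3x3 intrinsics, pixels), "k1" (the pictures are not rectified: a ray, as slopes to the right and down, at radius r is drawn at 1 + k1 r^2 times it, then the intrinsics apply), "camera_from_world" (4x4, takes a point from world to camera coordinates). Camera axes: x right, y up, looking along -z (the intrinsics and any distortion apply to the point x, -y, -z); pixel columns grow to the right and rows downward; lengths in m; the calibration is good to about 2 mm. A picture is of the moment at which its call begins: read the wrist's pose just before it. camera_model takes no time and is no camera call; for the wrist camera it gives the pose at the moment of the call.
- env.sign_off(): hands the job in, once; it reports no verdict.
The state is a dict: "time_s": time; "qpos": joint angles; "dq": joint speeds; "effort": joint torques, N m; "ee_pos": TCP position; "eef_rot": TCP orientation; "wrist_force": force on the tool from outside, world axes, zero at the start; "ft_torque": the same for the moment, N m; "gripper_width": finger opening in m.
Only numpy, scipy, OpenCV 4.12 (cv2) and the standard library are available. Lean on these libraries where they do the work, as an engineer would, in place of code of your own. Each camera call takes 0.05 s, during which the arm holds its last target.

## Working session

There is one attempt and no reset: what is moved stays moved. The work goes in short steps, Python scripts to look and compute and a tool call to move; the robot and the scene stay as the last step left them, time stands still between calls to the robot, and variables do not carry over. Pictures are saved under pics/ and viewed, and the job is handed in when it is done.

Besides the shell and the picture viewer there is one more tool, called after ">>>" by a JSON object that holds its "name" and its "arguments", one argument or row to a line. drive_tool: Moves the arm, as the interface text tells. Its arguments: {"type":"object","properties":{"motion":{"type":"array"},"squeeze":{"type":"number"}},"required":["motion"]}

```bash
ls; mkdir -p pics; python3 - <<'E'
from bench import env, snapshot, camera_model
import cv2,json
o=env.get_obs();print({k:(v if not hasattr(v,'round') or isinstance(v,float) else v.round(4).tolist()) for k,v in o.items()})
for n in ["scene","side","wrist"]:
    cm=camera_model(n); print(n,cm)
    im=snapshot(n); cv2.imwrite(f"pics/{n}0.png",im[:,:,::-1])
E
```

```text
pics
{'time_s': 0.0, 'qpos': [1.2403, 0.0918, 1.2319, -0.0, 1.8198, -0.0567], 'dq': [0.0005, 0.0002, 0.0009, -0.002, 0.0, -0.0022], 'effort': [-0.0, -44.6462, -40.6438, 0.0699, 0.0297, -0.0001], 'ee_pos': [0.1621, 0.5774, 0.2215], 'eef_rot': [[-0.9627, 0.2704, -0.0006], [0.2704, 0.9627, -0.0018], [0.0001, -0.0019, -1.0]], 'wrist_force': [0.449, -0.5932, -0.0413], 'ft_torque': [-0.0512, 0.0037, -0.0072], 'gripper_width': 0.08750207647331454}
scene {'K': array([[531.53088857,   0.        , 323.29122676],
       [  0.        , 531.53088857, 240.21658886],
       [  0.        ,   0.        ,   1.        ]]), 'k1': -0.009698371068317217, 'camera_from_world': array([[ 0.67407617,  0.73863781,  0.00595871, -0.36065055],
       [-0.57165984,  0.51655049,  0.6374799 ,  0.25508476],
       [ 0.46778878, -0.43311637,  0.77044394, -1.83994398],
       [ 0.        ,  0.        ,  0.        ,  1.        ]])}
side {'K': array([[439.06902073,   0.        , 323.0490755 ],
       [  0.        , 439.06902073, 237.04508191],
       [  0.        ,   0.        ,   1.        ]]), 'k1': 0.033805545395785744, 'camera_from_world': array([[-0.98442915, -0.17496474, -0.01692915,  0.53532585],
       [ 0.1150831 , -0.71430134,  0.69031115, -0.15605874],
       [-0.13287262,  0.67761415,  0.72331454, -0.99733384],
       [ 0.        ,  0.        ,  0.        ,  1.        ]])}
wrist {'K': array([[412.66266804,   0.        , 321.9257503 ],
       [  0.        , 412.66266804, 240.41018963],
       [  0.        ,   0.        ,   1.        ]]), 'k1': 0.01689233859849047, 'camera_from_world': array([[ 0.27061529,  0.96268563, -0.00193212, -0.59940095],
       [-0.92343426,  0.25901324, -0.28316305,  0.03360295],
       [-0.27209655,  0.07841243,  0.95906984, -0.39142304],
       [ 0.        ,  0.        ,  0.        ,  1.        ]])}
```

View pics/scene0.png

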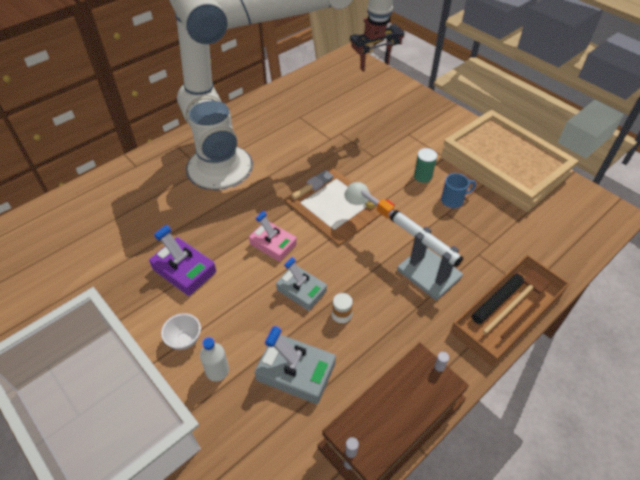

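View pics/side0.png

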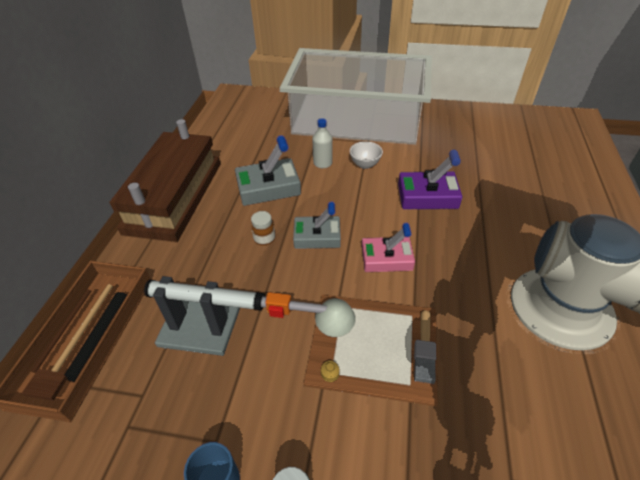

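View pics/wrist0.png

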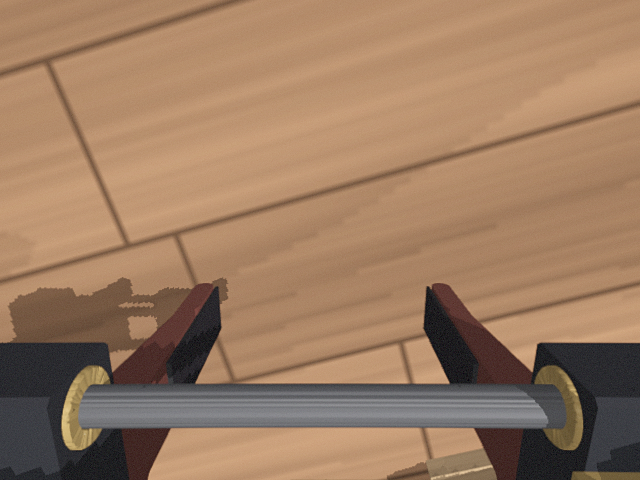

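The images show four lever boxes. In the scene view they are purple (183,262), pink (272,238), small grey (302,285) and large grey (295,365). In the side view they are at (430,188), (388,253), (317,230) and (268,180). I choose the small grey one, which also has the jar behind it. Next I'll check it in a close crop and measure.

```bash
cat > h.py <<'E'
import numpy as np, cv2
from bench import env, snapshot, camera_model
from scipy.optimize import least_squares
def ray(cm,uv):
    K=cm['K'];x=(uv[0]-K[0,2])/K[0,0];y=(uv[1]-K[1,2])/K[1,1]
    rd=np.hypot(x,y);r=rd
    for _ in range(20): r=rd/(1+cm['k1']*r*r)
    s=r/rd if rd>0 else 1
    T=cm['camera_from_world'];R=T[:3,:3];t=T[:3,3]
    d=R.T@np.array([x*s,-y*s,-1.]);return -R.T@t,d/np.linalg.norm(d)
def onplane(cm,uv,z):
    c,d=ray(cm,uv);return c+d*(z-c[2])/d[2]
def tri(l):
    A=np.zeros((3,3));b=np.zeros(3)
    for cm,uv in l:
        c,d=ray(cm,uv);P=np.eye(3)-np.outer(d,d);A+=P;b+=P@c
    p=np.linalg.solve(A,b)
    return p,[np.linalg.norm((np.eye(3)-np.outer(d,d))@(p-c)) for c,d in [ray(*q) for q in l]]
def proj(cm,p):
    T=cm['camera_from_world'];q=T[:3,:3]@p+T[:3,3];x,y=q[0]/-q[2],-q[1]/-q[2]
    f=1+cm['k1']*(x*x+y*y);K=cm['K'];return K[0,0]*x*f+K[0,2],K[1,1]*y*f+K[1,2]
def blobs(im,lo,hi,box=None,mn=8):
    h=cv2.cvtColor(im,cv2.COLOR_RGB2HSV);m=cv2.inRange(h,np.array(lo),np.array(hi))
    if box:
        k=np.zeros_like(m);k[box[1]:box[3],box[0]:box[2]]=1;m=m*k
    n,l,s,c=cv2.connectedComponentsWithStats(m)
    return [(s[i,4],c[i].round(1).tolist(),s[i,:4].tolist()) for i in range(1,n) if s[i,4]>=mn]
E
python3 - <<'E'
import cv2,numpy as np
a=cv2.imread('pics/scene0.png')[170:330,240:480];b=cv2.imread('pics/side0.png')[190:350,140:380]
o=np.hstack([cv2.resize(a,(400*1,267)),cv2.resize(b,(400,267))])
o=np.vstack([o,np.hstack([cv2.resize(cv2.imread('pics/scene0.png')[250:320,260:365],(400,267)),cv2.resize(cv2.imread('pics/side0.png')[195:265,275:380],(400,267))])])
cv2.imwrite('pics/crop0.png',o)
from h import *
S=cv2.imread('pics/scene0.png')[:,:,::-1];D=cv2.imread('pics/side0.png')[:,:,::-1]
for n,lo,hi in [('blue',(105,150,80),(125,255,255)),('green',(50,120,60),(80,255,255)),('orange',(8,180,150),(20,255,255)),('red',(0,200,120),(7,255,255))]:
    print(n);print(' S',blobs(S,lo,hi));print(' D',blobs(D,lo,hi))
E
```

```text
blue
 S [(np.int32(35), [260.8, 215.8], [257, 212, 8, 8]), (np.int32(102), [162.2, 232.0], [155, 226, 15, 13]), (np.int32(33), [289.6, 262.4], [286, 259, 8, 8]), (np.int32(153), [272.8, 336.3], [266, 327, 14, 19]), (np.int32(80), [208.2, 343.4], [204, 339, 10, 10])]
 D [(np.int32(52), [321.6, 122.7], [318, 119, 8, 8]), (np.int32(98), [282.1, 143.4], [278, 136, 10, 15]), (np.int32(55), [331.0, 208.2], [329, 203, 5, 12]), (np.int32(66), [406.2, 229.6], [403, 224, 7, 12])]
green
 S [(np.int32(19), [284.0, 243.0], [281, 240, 7, 7]), (np.int32(97), [195.3, 270.7], [188, 264, 16, 14]), (np.int32(49), [313.4, 291.3], [309, 287, 10, 10]), (np.int32(182), [318.9, 371.8], [312, 362, 15, 21])]
 D [(np.int32(100), [244.1, 177.6], [239, 172, 11, 12]), (np.int32(85), [408.2, 183.0], [404, 178, 10, 11]), (np.int32(65), [299.1, 227.0], [296, 222, 7, 11]), (np.int32(51), [369.4, 249.5], [367, 245, 6, 10])]
orange
 S [(np.int32(112), [385.9, 205.1], [379, 200, 15, 12])]
 D [(np.int32(301), [277.8, 300.6], [266, 293, 24, 21])]
red
 S []
 D [(np.int32(145), [275.6, 310.8], [268, 305, 15, 12])]
```

View pics/crop0.png

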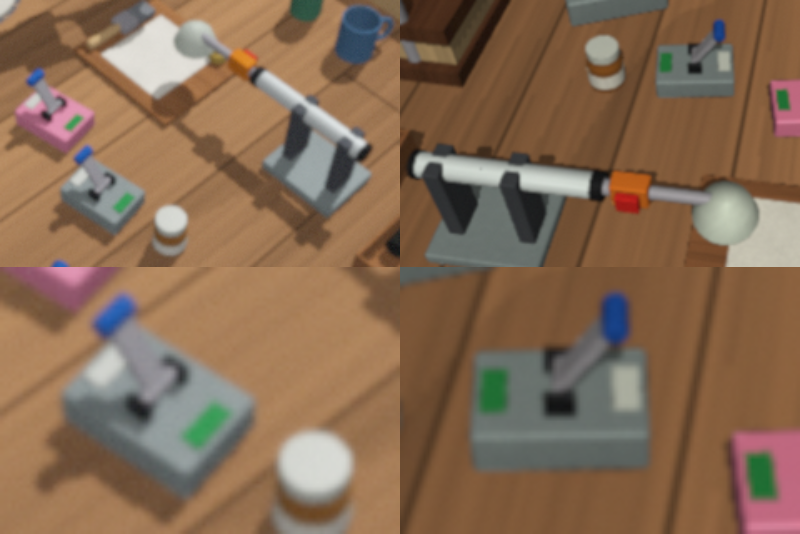

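The crop shows the small grey box with its blue lever leaning to the white (off) mark. The green mark faces the jar. The grip's red button is on the side-camera side, at (275,311). Next I'll triangulate.

```bash
python3 - <<'E'
from h import *
S=cv2.imread('pics/scene0.png')[:,:,::-1];D=cv2.imread('pics/side0.png')[:,:,::-1]
cs,cd=camera_model('scene'),camera_model('side')
tip=tri([(cs,(289.6,262.4)),(cd,(331.0,208.2))]);print('tip',tip)
g=tri([(cs,(313.4,291.3)),(cd,(299.1,227.0))]);print('green',g)
# white marks
print('white',blobs(S,(0,0,170),(180,40,255),(280,260,310,300)),blobs(D,(0,0,150),(180,60,255),(325,210,345,250)))
# large box for scale
print('bigtip',tri([(cs,(272.8,336.3)),(cd,(282.1,143.4))]))
print('pinktip',tri([(cs,(260.8,215.8)),(cd,(406.2,229.6))]))
print('button?',onplane(cd,(275.6,310.8),.130))
# tube ends / lamp : white masks
for n,im,box in [('S',S,(340,160,480,300)),('D',D,(130,260,370,350))]:
    print(n,blobs(im,(0,0,150),(180,45,255),box,20))
for n,im in(('s',S),('d',D)):
    pass
print('jar',onplane(cd,(263,240),0), 'jartop',onplane(cd,(261,217),.075))
a=cv2.resize(S[165:285,340:480],None,fx=5,fy=5,interpolation=cv2.INTER_CUBIC)
cv2.imwrite('pics/t1.png',a[:,:,::-1][:600])
a=cv2.resize(D[265:360,140:365],None,fx=3.5,fy=3.5,interpolation=cv2.INTER_CUBIC)
cv2.imwrite('pics/t2.png',a[:,:,::-1])
E
```

```text
tip (array([ 0.54501973, -0.13333437,  0.10117455]), [np.float64(0.0008085683489601003), np.float64(0.0008085683489601677)])
green (array([ 0.62632567, -0.11932898,  0.0363651 ]), [np.float64(0.0010028146189405911), np.float64(0.0010028146189406024)])
white [(np.int32(71), [287.1, 276.0], [282, 271, 11, 10])] [(np.int32(71), [334.1, 226.0], [331, 221, 7, 11])]
bigtip (array([ 0.71243622, -0.32381133,  0.14473662]), [np.float64(0.000578616161340193), np.float64(0.0005786161613401155)])
pinktip (array([ 0.35872306, -0.08642024,  0.10279572]), [np.float64(0.0010030526205243426), np.float64(0.0010030526205244705)])
button? [0.59834535 0.20219408 0.13      ]
S [(np.int32(757), [352.0, 199.8], [340, 182, 38, 42]), (np.int32(592), [426.5, 235.8], [396, 212, 64, 49]), (np.int32(598), [427.4, 269.2], [413, 249, 27, 40]), (np.int32(47), [403.9, 263.5], [400, 259, 9, 10]), (np.int32(132), [452.9, 277.5], [442, 269, 21, 22]), (np.int32(69), [344.7, 296.4], [340, 293, 12, 7])]
D [(np.int32(1170), [204.6, 294.5], [148, 282, 106, 26]), (np.int32(1842), [344.5, 326.1], [290, 304, 80, 46])]
jar [ 0.72043254 -0.09153053  0.        ] jartop [ 0.71921439 -0.10081929  0.075     ]
```

View pics/t1.png

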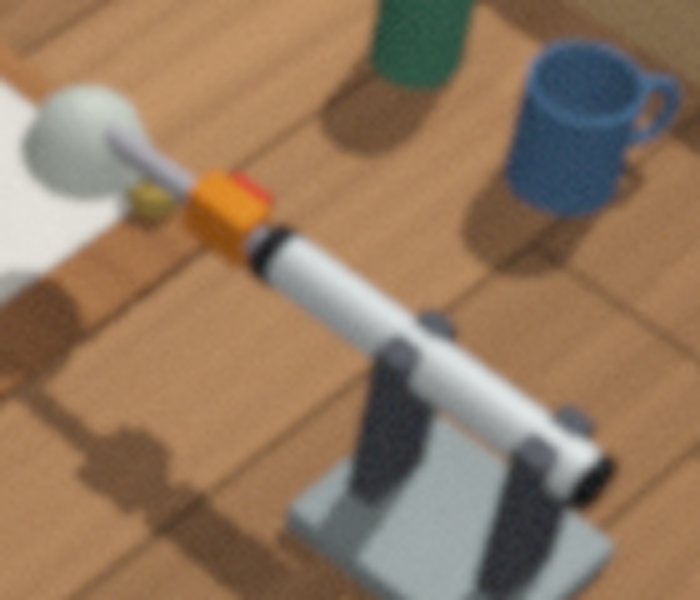

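View pics/t2.png

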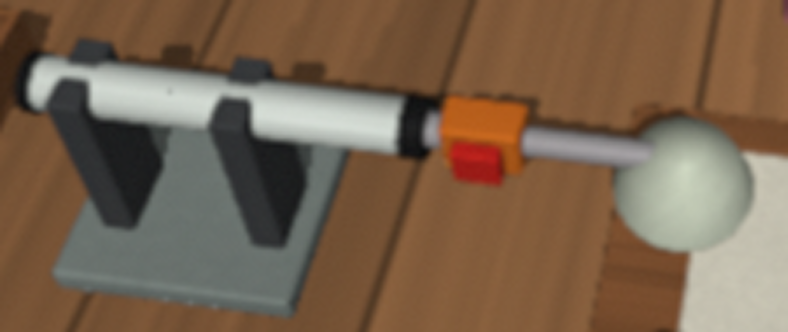

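```bash
python3 - <<'E'
from h import *
cs,cd=camera_model('scene'),camera_model('side')
w=tri([(cs,(287.1,276.0)),(cd,(334.1,226.0))]);print('white',w)
g=tri([(cs,(313.4,291.3)),(cd,(299.1,227.0))])[0]
for n,c,a,b in(('S',cs,(287.1,276),(313.4,291.3)),('D',cd,(334.1,226),(299.1,227))):
    p,q=onplane(c,a,.037),onplane(c,b,.037);d=q-p;print(n,p,q,np.linalg.norm(d),np.arctan2(d[1],d[0]))
f=lambda x,y:(x/5+340,y/5+165)
h=lambda x,y:(x/3.5+140,y/3.5+265)
for n,c,a,b in(('S',cs,f(272,254),f(590,478)),('D',cd,h(418,126),h(28,80))):
    p,q=onplane(c,a,.13),onplane(c,b,.13);d=q-p;print(n,p,q,np.linalg.norm(d),np.arctan2(d[1],d[0]))
print('mouth',tri([(cs,f(263,248)),(cd,h(432,128))]),'far',tri([(cs,f(597,482)),(cd,h(24,80))]))
print('lamp',tri([(cs,f(82,140)),(cd,h(683,183))]))
print('griptop S',onplane(cs,f(228,202),.148),'D',onplane(cd,h(484,119),.148))
print('button face D',onplane(cd,h(478,168),.130))
E
```

```text
white (array([ 0.53745783, -0.13910119,  0.03491989]), [np.float64(0.0014918604386896352), np.float64(0.0014918604386895717)])
S [ 0.53714777 -0.14045459  0.037     ] [ 0.62567866 -0.1199815   0.037     ] 0.09086729520134752 0.22725873886696252
D [ 0.5383192  -0.13593192  0.037     ] [ 0.62694991 -0.11802186  0.037     ] 0.09042219540124218 0.19939006033273463
S [0.63480468 0.18368334 0.13      ] [0.85909256 0.19095559 0.13      ] 0.22440574275471437 0.032412376123135904
D [0.63539749 0.18511593 0.13      ] [0.86601783 0.18999058 0.13      ] 0.23067185209497437 0.021133966683825806
mouth (array([0.62757196, 0.18426122, 0.12874129]), [np.float64(0.00010458275747588644), np.float64(0.00010458275747570024)]) far (array([0.86533779, 0.191048  , 0.13222778]), [np.float64(0.001671227245655114), np.float64(0.0016712272456549137)])
lamp (array([0.48398706, 0.18324915, 0.10875538]), [np.float64(0.0014649834632794944), np.float64(0.0014649834632793966)])
griptop S [0.60028652 0.18108824 0.148     ] D [0.5952473  0.18677568 0.148     ]
button face D [0.59525431 0.20676433 0.13      ]
```

Stand yaw is about +0.027, with the grip at about (0.596, 0.183). The box hinge is at about (0.582, -0.126), yaw about 0.213, and the lever tip at (0.545, -0.133, 0.101). I'll move with the gripper shut to the off side of the lever.

>>> {"name": "drive_tool", "arguments": {
  "motion": [
    [[0, 0, 0, 0, 0, -0.0974, 0], [0, 0, 0, 0, 0, -0.0974, 0], [0, 0, 0, 0, 0, -0.0974, 0], [0, 0, 0, 0, 0, -0.0974, 0], [0, 0, 0, 0, 0, -0.0974, 0], [-6, -30, 0, 0, 0, 0, 0], [-6, -30, 0, 0, 0, 0, 0], [-6, -30, 0, 0, 0, 0, 0], [-6, -30, 0, 0, 0, 0, 0], [-6, -30, 0, 0, 0, 0, 0], [-6, -30, 0, 0, 0, 0, 0], [-6, -30, 0, 0, 0, 0, 0], [-6, -30, 0, 0, 0, 0, 0], [-6, -30, 0, 0, 0, 0, 0], [-6, -30, 0, 0, 0, 0, 0], [-6, -30, 0, 0, 0, 0, 0], [-6, -30, 0, 0, 0, 0, 0], [-6, -30, 0, 0, 0, 0, 0], [-6, -30, 0, 0, 0, 0, 0], [-6, -30, 0, 0, 0, 0, 0]]
  ],
  "squeeze": 20
}}

```text
time_s: 1.82
ee_pos: [0.3456, 0.1555, 0.2225]
eef_rot: [[-0.977, -0.212, 0.0], [-0.212, 0.977, 0.0], [-0.0, 0.0, -1.0]]
wrist_force: [0.5, -0.4, 0.9]
gripper_width: 0.0004
```

>>> {"name": "drive_tool", "arguments": {
  "motion": [
    [[-6, -30, 0, 0, 0, 0, 0], [-6, -30, 0, 0, 0, 0, 0], [-6, -30, 0, 0, 0, 0, 0], [-6, -30, 0, 0, 0, 0, 0], [-6, -30, 0, 0, 0, 0, 0], [-6, -30, 0, 0, 0, 0, 0], [-6, -30, 0, 0, 0, 0, 0], [-6, -30, 0, 0, 0, 0, 0], [-6, -30, 0, 0, 0, 0, 0], [-6, -30, 0, 0, 0, 0, 0], [0, 0, 0, 0, 0, 0, 0], [0, 0, 0, 0, 0, 0, 0]]
  ]
}}

```text
time_s: 2.82
ee_pos: [0.4674, -0.1245, 0.2217]
eef_rot: [[-0.978, -0.209, -0.002], [-0.209, 0.978, 0.001], [0.002, 0.001, -1.0]]
wrist_force: [-0.2, -0.1, 0.3]
gripper_width: 0.0006
```

>>> {"name": "drive_tool", "arguments": {
  "motion": [
    [[-14.5, -12, 0, 0, 0, 0, 0], [-14.5, -12, 0, 0, 0, 0, 0], [0, 0, 30, 0, 0, 0, 0], [0, 0, 30, 0, 0, 0, 0], [0, 0, 30, 0, 0, 0, 0], [0, 0, 25, 0, 0, 0, 0], [0, 0, 17, 0, 0, 0, 0], [0, 0, 0, 0, 0, 0, 0], [0, 0, 0, 0, 0, 0, 0]]
  ]
}}

```text
time_s: 3.57
ee_pos: [0.5003, -0.1396, 0.0903]
eef_rot: [[-0.977, -0.213, -0.002], [-0.213, 0.977, 0.001], [0.001, 0.001, -1.0]]
wrist_force: [0.1, 0.1, 0.6]
gripper_width: 0.0003
```

```bash
python3 - <<'E'
from h import *
o=env.get_obs();print(o['ee_pos'],o['wrist_force'])
D=snapshot('side');W=snapshot('wrist')
a=cv2.resize(D[170:290,240:400],(600,450),interpolation=cv2.INTER_CUBIC)
cv2.imwrite('pics/a1.png',a[:,:,::-1]);cv2.imwrite('pics/w1.png',W[:,:,::-1])
E
```

```text
[ 0.50028349 -0.1396414   0.09030361] [0.07660129 0.10836302 0.57523155]
```

View pics/a1.png

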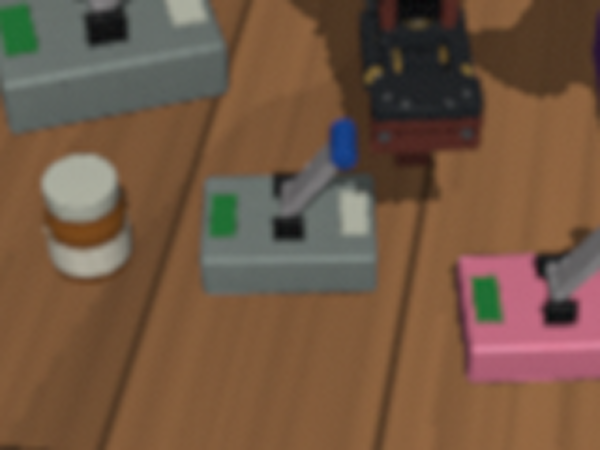

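View pics/w1.png

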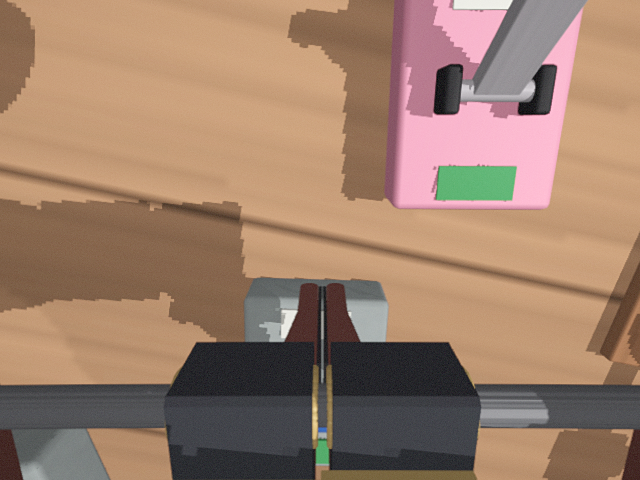

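The shut fingers sit on the off side and line up with the box centreline: the wrist view has the fingers at (322,290) and the grey box spanning 247–386. Now I push towards green.

>>> {"name": "drive_tool", "arguments": {
  "motion": [
    [[-12, 0, 0, 0, 0, 0, 0], [-12, 0, 0, 0, 0, 0, 0], [-10, 0, 0, 0, 0, 0, 0], [-10, 0, 0, 0, 0, 0, 0], [-10, 0, 0, 0, 0, 0, 0], [-10, 0, 0, 0, 0, 0, 0], [-10, 0, 0, 0, 0, 0, 0], [-10, 0, 0, 0, 0, 0, 0], [-8, 0, 0, 0, 0, 0, 0], [0, 0, 0, 0, 0, 0, 0], [0, 0, 0, 0, 0, 0, 0], [0, 0, 0, 0, 0, 0, 0], [0, 0, 0, 0, 0, 0, 0]]
  ]
}}

```text
time_s: 4.75
ee_pos: [0.5906, -0.1216, 0.0907]
eef_rot: [[-0.977, -0.211, -0.0], [-0.211, 0.977, -0.0], [0.0, -0.0, -1.0]]
wrist_force: [-0.9, 0.6, -0.6]
gripper_width: 0.0008
```

```bash
python3 - <<'E'
from h import *
D=snapshot('side');S=snapshot('scene')
a=cv2.resize(D[170:290,240:400],(600,450),interpolation=cv2.INTER_CUBIC)
cv2.imwrite('pics/a2.png',a[:,:,::-1])
E
```

```text
(no output)
```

View pics/a2.png

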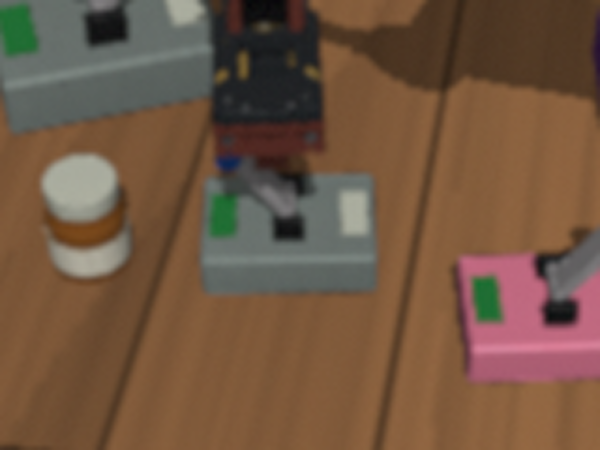

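The lever now lies over the green side and the blue bar is at (228,162) in the crop. I'll back off, lift, open and go above the grip.

>>> {"name": "drive_tool", "arguments": {
  "motion": [
    [[8, 0, 0, 0, 0, 0, 0], [8, 0, 0, 0, 0, 0, 0], [0, 0, -30, 0, 0, 0, 0], [0, 0, -35, 0, 0, 0, 0], [0, 0, -35, 0, 0, 0, 0], [0, 0, -35, 0, 0, 0, 0], [0, 0, -25, 0, 0, 0, 0], [0, 0, 0, 0, 0, 0.0935, 100], [0, 0, 0, 0, 0, 0.0935, 100], [-2.7, 28, 0, 0, 0, 0, 100], [-2.7, 28, 0, 0, 0, 0, 100], [-2.7, 28, 0, 0, 0, 0, 100], [-2.7, 28, 0, 0, 0, 0, 100], [-2.7, 28, 0, 0, 0, 0, 100], [-2.7, 28, 0, 0, 0, 0, 100], [-2.7, 28, 0, 0, 0, 0, 100], [-2.7, 28, 0, 0, 0, 0, 100], [-2.7, 28, 0, 0, 0, 0, 100], [-2.7, 28, 0, 0, 0, 0, 100], [-2.7, 27, 0, 0, 0, 0, 100]]
  ]
}}

```text
time_s: 6.52
ee_pos: [0.5961, 0.1837, 0.2509]
eef_rot: [[-1.0, -0.026, 0.0], [-0.026, 1.0, -0.0], [-0.0, -0.0, -1.0]]
wrist_force: [0.5, -0.1, -0.9]
gripper_width: 0.0834
```

>>> {"name": "drive_tool", "arguments": {
  "motion": [
    [[0, 0, 0, 0, 0, 0, 100], [0, 0, 0, 0, 0, 0, 100], [0, 0, 0, 0, 0, 0, 100]]
  ]
}}

```text
time_s: 6.77
ee_pos: [0.5965, 0.182, 0.2508]
eef_rot: [[-1.0, -0.026, -0.0], [-0.026, 1.0, -0.001], [0.0, -0.001, -1.0]]
wrist_force: [1.6, -0.0, 0.1]
gripper_width: 0.0879
```

```bash
python3 - <<'E'
from h import *
cw=camera_model('wrist');o=env.get_obs();print(o['ee_pos'])
W=snapshot('wrist');D=snapshot('side')
cv2.imwrite('pics/w3.png',W[:,:,::-1]);cv2.imwrite('pics/d3.png',D[:,:,::-1])
import pickle;pickle.dump(cw,open('cw3.pkl','wb'))
print(blobs(W,(8,180,150),(20,255,255),mn=50));print(blobs(W,(0,180,100),(6,255,255),mn=50))
for p in[(.596,.183,.148),(.628,.184,.13),(.484,.183,.141)]:print(proj(cw,np.array(p)))
E
```

```text
[0.59652303 0.18196697 0.25075406]
[]
[(np.int32(80), [350.0, 216.6], [344, 212, 14, 14])]
(np.float64(323.20982918931657), np.float64(239.95174188297767))
(np.float64(323.3551655638008), np.float64(274.93920843357427))
(np.float64(328.0991732299682), np.float64(59.58774436474067))
```

View pics/w3.png

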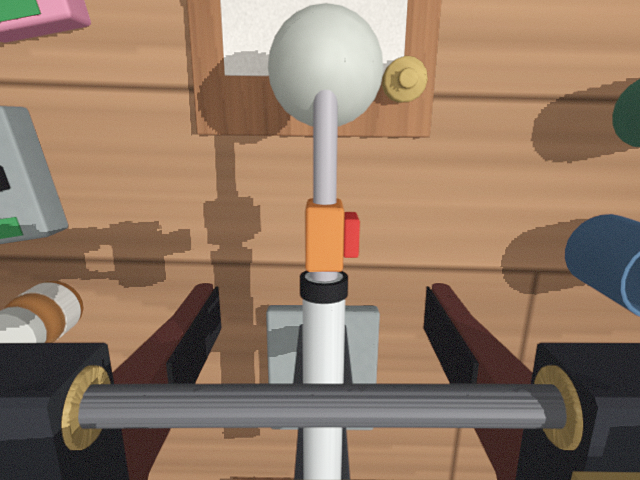

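View pics/d3.png

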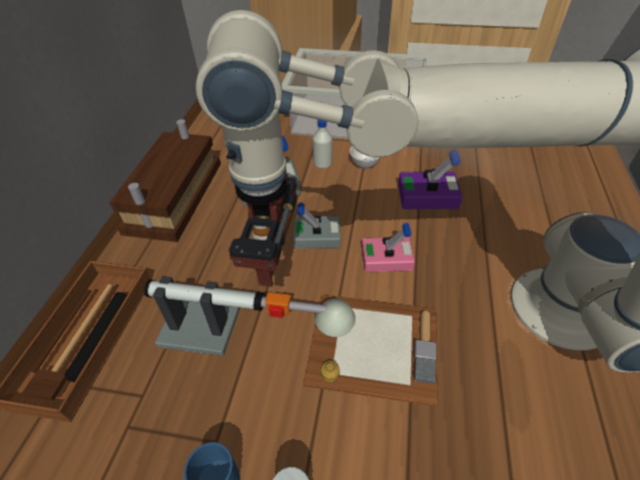

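The lever is on. In the wrist view the orange grip's top is around (325,235), with the red button at (351,235) on the right.

```bash
python3 - <<'E'
from h import *
import pickle;cw=pickle.load(open('cw3.pkl','rb'));W=cv2.imread('pics/w3.png')[:,:,::-1]
b=blobs(W,(5,120,120),(22,255,255),(290,180,350,290),50);print(b)
h=cv2.cvtColor(W,cv2.COLOR_RGB2HSV);print(h[235,312:360:4].tolist())
print([ (r,h[r,325].tolist()) for r in range(194,278,4)])
for n,p,z in[('c',(325,235),.148),('l',(305.5,235),.148),('r',(344,235),.148),('ringmid',(324,286),.146),('tube',(323,375),.146),('rod',(325,115),.13),('btn',(359,235),.13)]:print(n,onplane(cw,p,z))
E
```

```text
[(np.int32(2689), [324.1, 236.6], [305, 198, 40, 74])]
[[14, 161, 228], [14, 156, 230], [14, 159, 231], [14, 155, 232], [14, 159, 231], [14, 161, 231], [14, 158, 233], [14, 158, 233], [3, 179, 167], [1, 170, 223], [1, 173, 224], [1, 173, 226]]
[(194, [150, 4, 197]), (198, [150, 5, 196]), (202, [130, 8, 201]), (206, [12, 184, 155]), (210, [14, 160, 229]), (214, [14, 157, 231]), (218, [14, 159, 231]), (222, [13, 159, 230]), (226, [14, 160, 230]), (230, [14, 158, 231]), (234, [14, 159, 231]), (238, [14, 158, 232]), (242, [14, 154, 233]), (246, [14, 158, 231]), (250, [14, 157, 232]), (254, [14, 157, 230]), (258, [14, 157, 230]), (262, [14, 164, 228]), (266, [14, 157, 231]), (270, [14, 172, 218]), (274, [150, 4, 195])]
c [0.59252942 0.1841015  0.148     ]
l [0.59286623 0.17110599 0.148     ]
r [0.59220155 0.19676257 0.148     ]
ringmid [0.63001064 0.18446035 0.146     ]
tube [0.70138028 0.18565077 0.146     ]
rod [0.51599071 0.18208461 0.13      ]
btn [0.59695735 0.20855276 0.13      ]
```

>>> {"name": "drive_tool", "arguments": {
  "motion": [
    [[0, 2.5, 0, 0, 0, 0, 100], [0, 0, 25, 0, 0, 0, 100], [0, 0, 30, 0, 0, 0, 100], [0, 0, 30, 0, 0, 0, 100], [0, 0, 25, 0, 0, 0, 100], [0, 0, 18, 0, 0, 0, 100], [0, 0, 12, 0, 0, 0, 100], [0, 0, 0, 0, 0, 0, 100], [0, 0, 0, 0, 0, 0, 100]]
  ]
}}

```text
time_s: 7.62
ee_pos: [0.5968, 0.1849, 0.1108]
eef_rot: [[-1.0, -0.026, -0.0], [-0.026, 1.0, -0.0], [0.0, -0.0, -1.0]]
wrist_force: [0.4, 0.1, -0.1]
gripper_width: 0.088
```

```bash
python3 - <<'E'
from h import *
cw=camera_model('wrist');o=env.get_obs();print(o['ee_pos'],o['wrist_force'])
W=snapshot('wrist');D=snapshot('side')
cv2.imwrite('pics/w4.png',W[:,:,::-1])
cv2.imwrite('pics/d4.png',cv2.resize(D[240:350,190:350],(640,440))[:,:,::-1])
E
```

```text
[0.59681631 0.1848817  0.11083193] [ 0.4443766   0.1142628  -0.10627681]
```

View pics/w4.png

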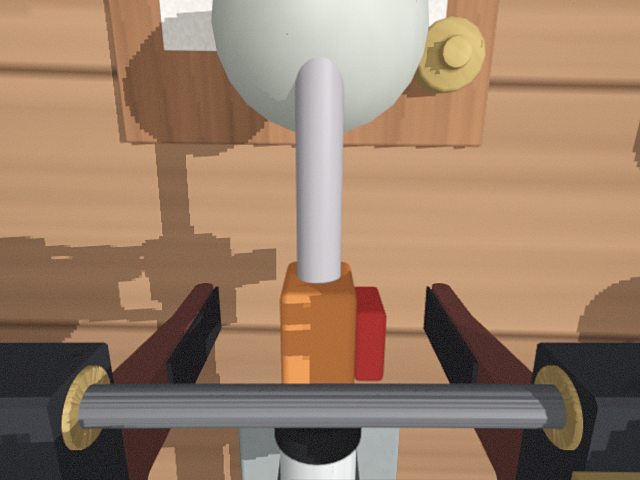

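View pics/d4.png

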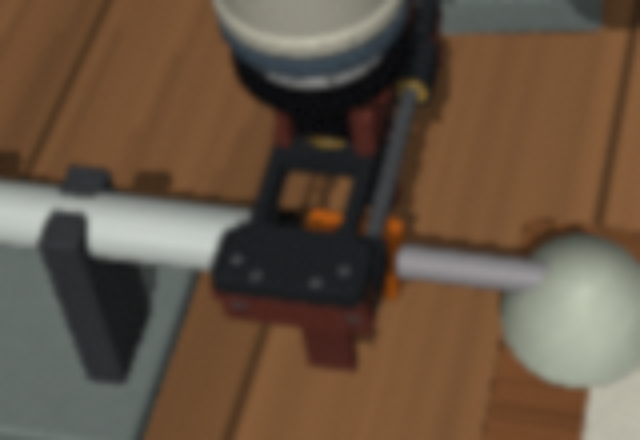

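The fingers straddle the grip: grip at columns 282–356, button at 356–385, fingertips at about 215 and 430. Closing now.

>>> {"name": "drive_tool", "arguments": {
  "motion": [
    [[0, 0, 0, 0, 0, 0, 0], [0, 0, 0, 0, 0, 0, 0], [0, 0, 0, 0, 0, 0, 0], [0, 0, 0, 0, 0, 0, 0], [0, 0, 0, 0, 0, 0, 0], [0, 0, 0, 0, 0, 0, 0], [0, 0, 0, 0, 0, 0, 0], [0, 0, 0, 0, 0, 0, 0], [0, 0, 0, 0, 0, 0, 0], [0, 0, 0, 0, 0, 0, 0], [0, 0, 0, 0, 0, 0, 0], [0, 0, 0, 0, 0, 0, 0]]
  ],
  "squeeze": 25
}}

```text
time_s: 8.72
ee_pos: [0.5968, 0.1834, 0.1105]
eef_rot: [[-1.0, -0.024, -0.001], [-0.024, 1.0, -0.003], [0.001, -0.003, -1.0]]
wrist_force: [-1.2, -5.9, 1.0]
gripper_width: 0.0257
```

The width is 25.7 mm, so the button is pressed. I'll pull slowly along the stand's -x (tool +x) with a small lateral relief.

>>> {"name": "drive_tool", "arguments": {
  "motion": [
    [[0, -1.5, 0, 0, 0, 0, 0], [4, 0, 0, 0, 0, 0, 0], [6, 0, 0, 0, 0, 0, 0], [6, 0, 0, 0, 0, 0, 0], [6, 0, 0, 0, 0, 0, 0], [6, 0, 0, 0, 0, 0, 0], [6, 0, 0, 0, 0, 0, 0], [6, 0, 0, 0, 0, 0, 0], [0, 0, 0, 0, 0, 0, 0]]
  ]
}}

```text
time_s: 9.47
ee_pos: [0.5557, 0.1826, 0.1106]
eef_rot: [[-1.0, -0.026, -0.001], [-0.026, 1.0, -0.001], [0.001, -0.0, -1.0]]
wrist_force: [1.9, -2.6, -2.2]
gripper_width: 0.026
```

>>> {"name": "drive_tool", "arguments": {
  "motion": [
    [[6, 0, 0, 0, 0, 0, 0], [6, 0, 0, 0, 0, 0, 0], [6, 0, 0, 0, 0, 0, 0], [6, 0, 0, 0, 0, 0, 0], [6, 0, 0, 0, 0, 0, 0], [6, 0, 0, 0, 0, 0, 0], [6, 0, 0, 0, 0, 0, 0], [6, 0, 0, 0, 0, 0, 0], [6, 0, 0, 0, 0, 0, 0], [6, 0, 0, 0, 0, 0, 0], [0, 0, 0, 0, 0, 0, 0], [0, 0, 0, 0, 0, 0, 0]]
  ]
}}

```text
time_s: 10.47
ee_pos: [0.4965, 0.1814, 0.1105]
eef_rot: [[-1.0, -0.027, -0.0], [-0.027, 1.0, 0.0], [0.0, 0.0, -1.0]]
wrist_force: [4.4, 1.9, -3.5]
gripper_width: 0.0259
```

>>> {"name": "drive_tool", "arguments": {
  "motion": [
    [[3, 0, 0, 0, 0, 0, 0], [3, 0, 0, 0, 0, 0, 0], [2, 0, 0, 0, 0, 0, 0], [1.5, 0, 0, 0, 0, 0, 0], [0, 0, 0, 0, 0, 0, 0], [0, 0, 0, 0, 0, 0, 0]]
  ]
}}

```text
time_s: 10.97
ee_pos: [0.4873, 0.1813, 0.1106]
eef_rot: [[-1.0, -0.026, -0.0], [-0.026, 1.0, 0.001], [0.0, 0.001, -1.0]]
wrist_force: [3.5, 3.4, -4.4]
gripper_width: 0.0258
```

>>> {"name": "drive_tool", "arguments": {
  "motion": [
    [[1, 0.7, 0, 0, 0, 0, 0], [1, 0, 0, 0, 0, 0, 0], [1, 0, 0, 0, 0, 0, 0], [0, 0, 0, 0, 0, 0, 0], [0, 0, 0, 0, 0, 0, 0]]
  ]
}}

```text
time_s: 11.38
ee_pos: [0.4865, 0.1813, 0.1106]
eef_rot: [[-1.0, -0.025, 0.005], [-0.025, 1.0, -0.0], [-0.005, -0.0, -1.0]]
wrist_force: [14.7, 0.5, -8.5]
gripper_width: 0.0259
```

The force jumped to 14.7 N at 110 mm, so the arm is on the hard stop. I'll firm the grip a little and check in pictures.

>>> {"name": "drive_tool", "arguments": {
  "motion": [
    [[-0.5, 0, 0, 0, 0, 0, 0], [0, 0, 0, 0, 0, 0, 0], [0, 0, 0, 0, 0, 0, 0], [0, 0, 0, 0, 0, 0, 0], [0, 0, 0, 0, 0, 0, 0], [0, 0, 0, 0, 0, 0, 0], [0, 0, 0, 0, 0, 0, 0], [0, 0, 0, 0, 0, 0, 0]]
  ],
  "squeeze": 32
}}

```text
time_s: 12.05
ee_pos: [0.4865, 0.1813, 0.1106]
eef_rot: [[-1.0, -0.025, 0.004], [-0.025, 1.0, -0.0], [-0.004, -0.0, -1.0]]
wrist_force: [11.0, 1.5, -7.6]
gripper_width: 0.0259
```

```bash
python3 - <<'E'
from h import *
o=env.get_obs();print(o['ee_pos'],o['wrist_force'],o['gripper_width'])
W=snapshot('wrist');D=snapshot('side');S=snapshot('scene')
for n,i in(('w5',W),('d5',D),('s5',S)):cv2.imwrite(f'pics/{n}.png',i[:,:,::-1])
cs,cd=camera_model('scene'),camera_model('side')
print(blobs(S,(105,150,80),(125,255,255)),blobs(D,(105,150,80),(125,255,255)))
E
```

```text
[0.48651487 0.18125028 0.11061275] [10.95213885  1.525591   -7.59513496] 0.02586601755460579
[(np.int32(28), [260.9, 216.1], [258, 213, 7, 7]), (np.int32(107), [162.2, 232.2], [155, 226, 15, 14]), (np.int32(62), [311.3, 275.9], [307, 271, 10, 11]), (np.int32(155), [272.8, 336.3], [266, 327, 14, 19]), (np.int32(80), [208.2, 343.4], [204, 339, 10, 10])] [(np.int32(28), [321.1, 121.1], [318, 119, 8, 5]), (np.int32(98), [282.1, 143.4], [278, 136, 10, 15]), (np.int32(61), [300.6, 209.0], [298, 203, 6, 12])]
```

View pics/d5.png

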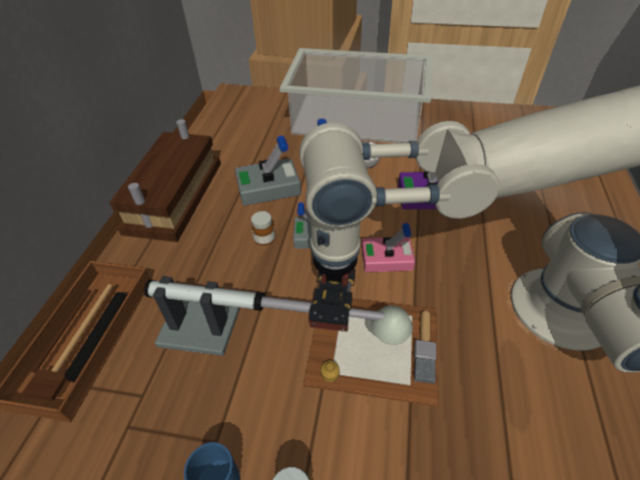

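View pics/w5.png

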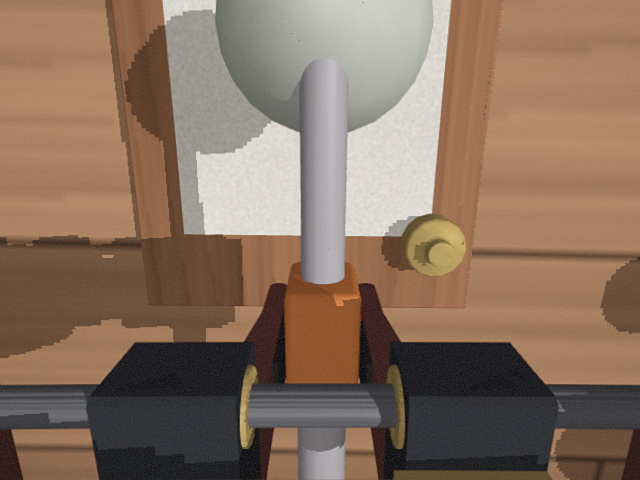

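View pics/s5.png

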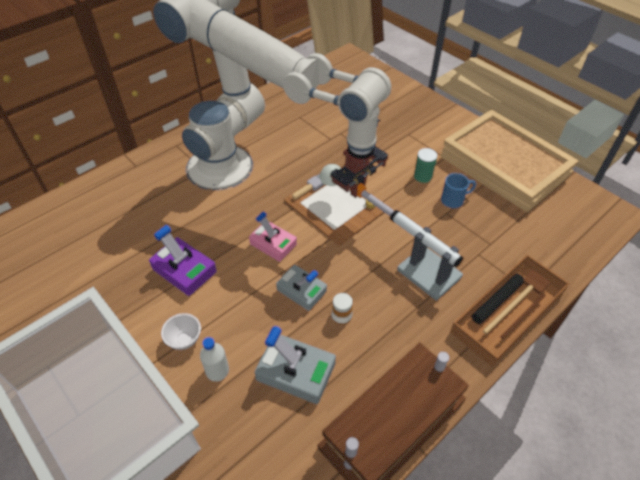

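All good. The side view shows the inner rod fully extended from (262,301) to the gripper at (330,305). The grip's front edge in the wrist view is still at row ~264, so it hasn't slipped. The lever's blue bar is at (300,209) on the green side, and the bystanders haven't moved.

```bash
python3 -c "
from bench import env
print(env.sign_off())"
```

```text
the job is handed in; nothing more can be done
None
```

I flipped the lever on the small grey battery box to its green side. I then gripped the orange grip with the red button squeezed in and pulled the arm out to the second stop. I handed in after about 12 s, still holding it there.

- **Arm travel:** the tool moved about 110 mm. At the end the resistance rose from about 4 N to 15 N without further movement, which I take as the hard end stop. I then eased back 0.5 mm, and it held at about 11 N.
- **Button:** the fingers read 25.9 mm across, against the 27 mm expected with the button fully in. I put the 1 mm difference down to reading error or soft pads.
- **Grip:** the grip's edge in the wrist picture stayed at the same row before and after the pull, so it did not slip.
- **Lever:** its blue bar lies on the green side in both the scene and side pictures.
- **Other things on the table:** the other things on the table look unmoved, judged by eye in the pictures; where the arm hid them in one view I relied on the other.

No check failed.

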